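Re-rack the sample containers in reverse order

TASK

At the testing desk, move the four sample containers from the cups on the metal tray into the empty four-compartment rack in reverse order: the one at the tray's end nearest the robot goes to the rack's far end, and so on, until the one from the tray's far end is at the rack's near end. Stand each one upright on the floor of its own compartment, and never let any of them tip over on the way. Let go of everything at the end.

Things in the scene. Friction and masses are not known exactly. Their poses are not given: they have to be found in the camera images.
- tube: the tall slim tube: white round plastic body 24 mm across, grey screw cap 27 mm across from 76 to 92 mm up, 92 mm tall. Loose, 35 to 85 g, stands upright in one of the four cups of the tray. Origin: centre of its underside; z up along it.
- dropper: the dropper bottle: white round body 28 mm across and straight up to 56 mm, then a shoulder and a slim pointed grey nozzle, 84 mm tall in all. Loose, 35 to 85 g, stands upright in one of the four cups of the tray. Origin: centre of its underside; z up along it.
- square: the square bottle: white body 28 x 28 mm, 60 mm high (sides along its x and y; at the start turned at most 0.15 rad from the tray), with a grey round cap 18 mm across on top, 74 mm tall in all. Loose, 35 to 85 g, stands upright in one of the four cups of the tray. Origin: centre of its underside; z up along it.
- jar: the short jar: white round body 30 mm across up to 46 mm, then a broad flat grey lid 34 mm across, 64 mm tall in all. Loose, 35 to 85 g, stands upright in one of the four cups of the tray. Origin: centre of its underside; z up along it.
- cup_tube: the cup in which the tall slim tube stands at the start: blue open box, 54 mm (x, along the row) by 62 mm (y), 14 mm high, walls and floor 3 mm, fixed on the tray; the four cups look alike. Origin: centre of its underside, 6 mm above the table; its floor is 9 mm above the table.
- cup_dropper: the cup in which the dropper bottle stands at the start: blue open box, 54 mm (x, along the row) by 62 mm (y), 14 mm high, walls and floor 3 mm, fixed on the tray; the four cups look alike. Origin: centre of its underside, 6 mm above the table; its floor is 9 mm above the table.
- cup_square: the cup in which the square bottle stands at the start: blue open box, 54 mm (x, along the row) by 62 mm (y), 14 mm high, walls and floor 3 mm, fixed on the tray; the four cups look alike. Origin: centre of its underside, 6 mm above the table; its floor is 9 mm above the table.
- cup_jar: the cup in which the short jar stands at the start: blue open box, 54 mm (x, along the row) by 62 mm (y), 14 mm high, walls and floor 3 mm, fixed on the tray; the four cups look alike. Origin: centre of its underside, 6 mm above the table; its floor is 9 mm above the table.
- tray: the tray of the full row: aluminium plate 250 x 70 x 6 mm, fixed to the table, carrying the four cups in a row along its x axis with their centres at x = -87, -29, 29 and 87 mm. Origin: centre of its underside; +x is the end away from the robot (within 0.5 rad of straight ahead). The tray may be on the robot's left or right.
- rack: the empty rack: one-piece blue open box 236 mm (x) by 62 mm (y), 20 mm high, fixed to the table, divided by 4 mm walls into four compartments in a row along its x axis, each 54 x 54 mm inside, centres at x = -87, -29, 29 and 87 mm, y = 0. Its floor is 4 mm above the table. Origin: centre of its underside; +x is the end away from the robot (within 0.5 rad of straight ahead). On the other side from the tray.

How it is judged:
By the outcome, as a careful person would: the job done as asked, in the order asked, and still so for the second after the job is handed in, with the robot touching nothing.
It also fails if it takes over 112 s, if anything falls off the work surface, if the arm or the gripper's body presses on something with over 40 N, if the wrist force passes 120 N, or if a joint passes its speed limit or range.

ROBOT

A 7-joint arm with a two-finger parallel gripper is mounted at the origin on the work surface. World frame = base frame: x ahead of the robot, y to its left, z up, the work surface at z = 0. Lengths are in m, angles in rad, forces in N, time in s.
With the tool pointing down it reaches from about 0.35 to 0.9 m from the base axis. Payload 8.1 kg.
Tool frame: the origin (TCP) lies midway between the tips of the shut fingers; the grasp point (between the pads) lies arm.grasp_offset behind it (arm.grasp_offset is the distance from the TCP to the grasp point, in m); z points along the fingers, y is the line along which they close (so a half turn about z gives the same grasp; the last joint's range is limited). The gripper opens to 92 mm and grips with 3 to 60 N. Pads are 19 mm wide; open, the fingers measure 130 mm over their backs; the gripper's body (75 mm by 190 mm) begins 47 mm behind the grasp point.
Start: joints at [1.231, 0.434, 0.025, 1.573, -0.012, 1.134, -0.075], TCP at [0.147, -0.608, 0.227] pointing down, gripper open.
Joint ranges: [-2.62, 2.62], [-0.44, 2.09], [-1.27, 1.32], [0.08, 2.57], [-1.32, 4.46], [0.12, 2], [-2.74, 2.74]. Speed limits (rad/s): [2.22, 2.22, 3.01, 3.01, 3.14, 3.14, 3.14].

INTERFACE

Orientations are given as a rotation vector (axis times angle).
In Python, from cell import observe, imaging, arm gives the robot as it stands.
- The arm moves only by the tool apply_moves, never from a script. Its argument "commands" is a list of rows, each a list of 5 numbers: the opening in per cent of the stroke, from 0 (shut) to 100 (fully open), then the shift along the world's x, y, z in units of 0.06 m (1.0 is 0.06 m), then the turn about the world's z in units of 0.5 rad (1.0 is 0.5 rad). A call has 1 to 12 rows; each row shifts and turns the commanded pose from where the row before left it; what a row does not reach is not made up. A row lasts 1/8 s, in which the tool goes at most 62.5 mm and 10.7 degrees, less where a joint would pass 70% of its speed; a pose out of reach is approached as far as the arm can. A call with a number of a shift or a turn outside -1 to 1 is refused whole. A call with a gripper value outside its range is refused whole. The fingers move at their own pace and stop on an object; "newtons" is the grip in N (left out, the last holds). Time passes only in rows, so rows that do not move let the fingers close. It gives the time, the measured TCP pose, the force, the opening and the grip force at its end, in the units of the state.
- observe(): the state, without advancing time (a new reading comes with each control period).
- imaging.get_image(name): name is "side" or "top" or "wrist"; returns (picture, depth): 420x560x3 uint8, red, green, blue; 420x560 float32, m along the optical axis (not along the pixel's ray), 0 where there is no reading.
- imaging.camera_params(name): a dict with "camera_matrix" (3x3 intrinsics, pixels), "dist" ([k1, k2, p1, p2, k3] as OpenCV has them; the pictures are not rectified), "origin" and "rotation" of the camera in the world; the wrist camera has in their place "tool_from_camera" (4x4, takes a point from camera to tool coordinates, whose origin is the TCP and whose axes are the flange's). Camera axes: x right, y up, looking along -z (the intrinsics and any distortion apply to the point x, -y, -z); pixel columns grow to the right and rows downward; lengths in m; the calibration is good to about 2 mm. A picture is of the moment at which its call begins: read the wrist's pose just before it. camera_params takes no time and is no camera call.
- arm.sign_off(): hands the job in; it is judged then, once.
The state is a dict: "clock": time; "joints": joint angles; "dq": joint speeds; "joint_efforts": joint torques, N m; "position": TCP position; "ee_rot": TCP orientation; "force": force on the tool from outside, world axes, zero at the start; "ft_torque": the same for the moment, N m; "width": opening from 0.0 (shut) to 1.0 (fully open); "gripper_force": force on a finger pad.
Only numpy, scipy, OpenCV 4.12 (cv2) and the standard library are available. Lean on these libraries where they do the work, as an engineer would, in place of code of your own. Each camera call takes 0.05 s, during which the arm holds its last target. There are 200 camera calls.

## Working session

There is one attempt and no reset: what is moved stays moved. The work goes in short steps, Python scripts to look and compute and a tool call to move; the robot and the scene stay as the last step left them, time stands still between calls to the robot, and variables do not carry over. Pictures are saved under pics/ and viewed, at most 14 in all, crops included, and the job is handed in when it is done.

Besides the shell and the picture viewer there is one more tool, called as name([rows], argument=value, ...), one row to a line, values as JSON. apply_moves: Moves the arm, as the interface text tells. Its arguments: {"type":"object","properties":{"commands":{"type":"array"},"newtons":{"type":"number"}},"required":["commands"]}

```bash
ls; mkdir -p pics
python3 - <<'E'
from cell import observe, imaging, arm
import cv2,numpy as np
s=observe();print(s, arm.grasp_offset)
for n in("top","side"):
    p,d=imaging.get_image(n);cv2.imwrite(f"pics/{n}0.png",p[:,:,::-1]);np.save(f"{n}_d.npy",d);np.save(f"{n}_p.npy",p)
    print(n,imaging.camera_params(n))
print(imaging.camera_params("wrist"))
E
```

```text
pics
{'clock': 0.0, 'joints': array([ 1.23141554,  0.43521718,  0.02496794,  1.57406737, -0.01158301,
        1.13398083, -0.07510699]), 'dq': array([ 0.00148534, -0.00179115,  0.00088663, -0.00149022,  0.00024519,
        0.00047699, -0.00227923]), 'joint_efforts': array([ 1.03435315e-03, -6.67853379e+01,  9.85343568e-01, -3.14458644e+01,
       -6.05383096e-02,  4.29996278e-02,  1.90088031e-04]), 'position': array([ 0.14643747, -0.60709905,  0.22596001]), 'ee_rot': array([-3.11813223e+00, -3.70789025e-01,  5.19509432e-04]), 'force': array([ 0.11982067,  0.23019277, -0.13810666]), 'ft_torque': array([ 0.0091472 , -0.00535659, -0.00352922]), 'gripper_force': 0.0, 'width': 0.9996432406590862} 0.0188
top {'camera_matrix': array([[401.75576726,   0.        , 282.95909451],
       [  0.        , 401.75576726, 210.17362035],
       [  0.        ,   0.        ,   1.        ]]), 'dist': array([-0.01712556,  0.        ,  0.        ,  0.        ,  0.        ]), 'origin': array([ 0.47766011, -0.01566612,  0.741691  ]), 'rotation': array([ 0.05957751, -0.0783798 , -1.55846504])}
side {'camera_m
[... 271 characters left out ...]
9, 0.6365429 , 0.6022953 ]), 'rotation': array([ 0.36425801, -1.19540945, -2.31499167])}
{'camera_matrix': array([[301.69376901,   0.        , 287.15555556],
       [  0.        , 301.69376901, 207.2033872 ],
       [  0.        ,   0.        ,   1.        ]]), 'dist': array([0.01647097, 0.        , 0.        , 0.        , 0.        ]), 'tool_from_camera': array([[-8.31642320e-04,  9.59625550e-01,  2.81279420e-01,
         7.55755546e-02],
       [ 9.99999172e-01,  5.21846506e-04,  1.17628368e-03,
        -1.57850727e-04],
       [ 9.82007189e-04,  2.81280165e-01, -9.59625189e-01,
        -1.58743885e-01],
       [ 0.00000000e+00,  0.00000000e+00,  0.00000000e+00,
         1.00000000e+00]])}
```

View pics/top0.png

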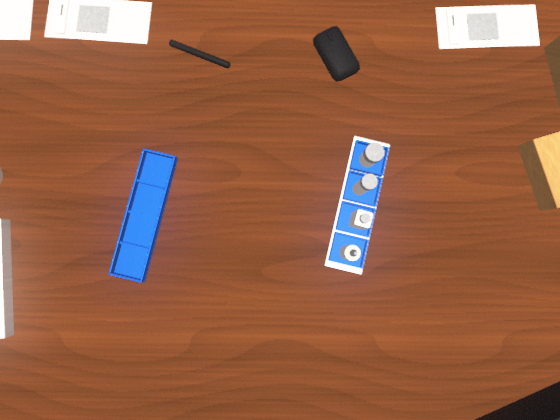

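View pics/side0.png

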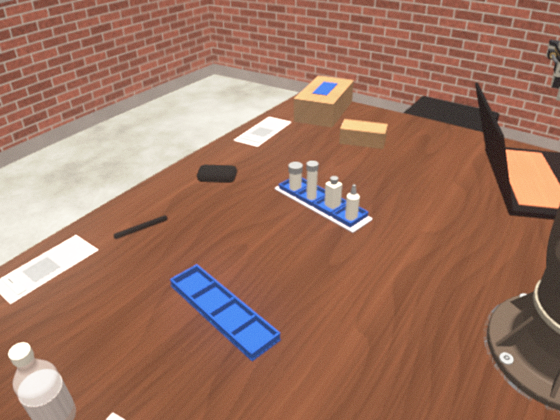

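The top view shows the tray on the robot's right. From near to far it holds the dropper (353,253), square (364,218), tube (369,182) and jar (375,153). The empty rack is on the left, with its centre near (143,215). The side view agrees. Next I'll measure positions.

```bash
cat > h.py <<'E'
import numpy as np,cv2
from scipy.spatial.transform import Rotation as R
def world(d,c,T=None):
    v,u=np.nonzero(d>0); z=d[v,u]
    n=cv2.undistortPoints(np.stack([u,v],1).astype(float)[:,None],c["camera_matrix"],c["dist"])[:,0]
    P=np.stack([n[:,0]*z,-n[:,1]*z,-z],1)
    if T is None: W=P@R.from_rotvec(c["rotation"]).as_matrix().T+c["origin"]
    else: W=P@T[:3,:3].T+T[:3,3]
    o=np.full(d.shape+(3,),np.nan);o[v,u]=W;return o
def blue(p):
    p=p.astype(int);return (p[...,2]>90)&(p[...,2]>p[...,0]*2)&(p[...,2]>1.4*p[...,1])
E
python3 - <<'E'
from h import *
from cell import imaging
for n in("top","side"):
    p=np.load(n+"_p.npy");d=np.load(n+"_d.npy");W=world(d,imaging.camera_params(n));b=blue(p)
    x,y,z=W[...,0],W[...,1],W[...,2]
    m0=(x>.3)&(x<.8)&(abs(y)<.35)
    print(n,"table z",np.median(z[m0&(z<.03)&~b]))
    for side in(1,-1):
        m=m0&b&(y*side>0.03)
        q=W[m]; print(side,m.sum(),np.percentile(q[:,2],[2,50,90,98]))
        q=q[(q[:,2]>-.01)&(q[:,2]<.03)]
        r=cv2.minAreaRect((q[:,:2]*1000).astype(np.float32)); print("rect",r)
    m=m0&(z>.03)&(z<.13)&(y<0)
    k,l,s,c=cv2.connectedComponentsWithStats(m.astype(np.uint8))
    for i in range(1,k):
        q=W[l==i]
        if len(q)>8:
            zt=np.percentile(q[:,2],98); t=q[q[:,2]>zt-.008]
            print(len(q),c[i].round(),"top z",zt.round(4),"top mean",t.mean(0).round(4),len(t),"xy range",q.min(0).round(3),q.max(0).round(3))
E
```

```text
top table z -0.001448541218573074
1 4752 [-0.00012145  0.00326096  0.01777092  0.01952093]
rect ((530.4620361328125, 233.90908813476562), (71.45606994628906, 238.40113830566406), 77.11329650878906)
-1 2408 [0.00522883 0.00842251 0.01899288 0.02051489]
rect ((556.9722290039062, -161.57711791992188), (62.19727325439453, 225.70753479003906), 77.08724212646484)
385 [372. 154.] top z 0.074 top mean [ 0.6379 -0.1769  0.0715] 305 xy range [ 0.622 -0.193  0.03 ] [ 0.654 -0.161  0.075]
318 [365. 184.] top z 0.1014 top mean [ 0.5827 -0.1612  0.0993] 211 xy range [ 0.57  -0.174  0.031] [ 0.595 -0.149  0.102]
347 [361. 219.] top z 0.0832 top mean [ 0.5246 -0.1583  0.0811] 99 xy range [ 0.508 -0.174  0.03 ] [ 0.541 -0.142  0.084]
253 [350. 253.] top z 0.0912 top mean [ 0.467  -0.1387  0.0892] 23 xy range [ 0.453 -0.152  0.031] [ 0.48  -0.126  0.093]
side table z -0.00014997274322381404
1 4097 [0.00226804 0.00598051 0.01905724 0.0209032 ]
rect ((541.40234375, 228.72520446777344), (68.46549987792969, 259.65771484375), 75.23902130126953)
-1 793 [0.00731382 0.01588456 0.02011286 0.02115237]
rect ((556.339111328125, -160.00889587402344), (65.93136596679688, 229.65499877929688), 77.43113708496094)
328 [311. 176.] top z 0.102 top mean [ 0.5825 -0.158   0.0996] 81 xy range [ 0.57  -0.175  0.03 ] [ 0.596 -0.146  0.103]
265 [295. 172.] top z 0.0745 top mean [ 0.6383 -0.1736  0.072 ] 105 xy range [ 0.622 -0.195  0.03 ] [ 0.656 -0.159  0.075]
341 [333. 189.] top z 0.0831 top mean [ 0.5245 -0.1562  0.0807] 46 xy range [ 0.509 -0.169  0.03 ] [ 0.542 -0.139  0.084]
273 [352. 201.] top z 0.0905 top mean [ 0.467  -0.1375  0.0876] 21 xy range [ 0.454 -0.148  0.03 ] [ 0.481 -0.124  0.093]
```

Run:
```python
from h import *
from cell import imaging
Q={1:[],-1:[]}
for n in("top","side"):
    p=np.load(n+"_p.npy");d=np.load(n+"_d.npy");W=world(d,imaging.camera_params(n));b=blue(p)
    x,y,z=W[...,0],W[...,1],W[...,2]
    for s in(1,-1):
        m=b&(x>.3)&(x<.8)&(abs(y)<.35)&(y*s>.03)&(z>.014)&(z<.023)
        q=W[m][:,:2]*1000
        print(n,s,len(q),cv2.minAreaRect(q.astype(np.float32)),"mean",q.mean(0))
    m=(abs(x-.5245)<.03)&(abs(y+.157)<.03)&(z>.03)&(z<.075)
    q=W[m][:,:2]*1000; print("sq",len(q),cv2.minAreaRect(q.astype(np.float32)))
    m=(abs(x-.5245)<.03)&(abs(y+.157)<.03)&(z>.062)&(z<.076)
    q=W[m][:,:2]*1000; print("sq top",len(q),cv2.minAreaRect(q.astype(np.float32)),q.mean(0))
    # hi-res crop
p=np.load("top_p.npy")
a=cv2.resize(p[130:290,100:190],None,fx=3.5,fy=3.5,interpolation=2);c=cv2.resize(p[130:290,310:400],None,fx=3.5,fy=3.5,interpolation=2)
cv2.imwrite("pics/crop.png",np.hstack([a,c])[:,:,::-1])
```

```text
top 1 1046 ((531.4301147460938, 229.78201293945312), (63.412513732910156, 234.6829071044922), 77.08259582519531) mean [529.7173552  230.32876771]
top -1 697 ((556.9722290039062, -161.57711791992188), (62.19727325439453, 225.70753479003906), 77.08724212646484) mean [ 561.14381424 -161.63468568]
sq 248 ((524.639404296875, -158.4760284423828), (27.9775390625, 28.32177734375), 74.31535339355469)
sq top 178 ((524.7379150390625, -158.5892333984375), (27.81279945373535, 28.070940017700195), 74.31535339355469) [ 523.85407084 -156.30486877]
side 1 1123 ((531.2607421875, 231.75173950195312), (62.6983528137207, 238.68455505371094), 77.08867645263672) mean [521.79253136 235.96093922]
side -1 485 ((556.1051025390625, -159.95669555664062), (65.93136596679688, 229.17550659179688), 77.43113708496094) mean [ 544.88648062 -144.41047249]
sq 294 ((525.2890014648438, -156.17198181152344), (30.110103607177734, 30.320228576660156), 79.00467681884766)
sq top 104 ((524.9090576171875, -157.53810119628906), (27.614030838012695, 29.07581901550293), 70.39502716064453) [ 522.14957081 -152.24906157]
```

View pics/crop.png

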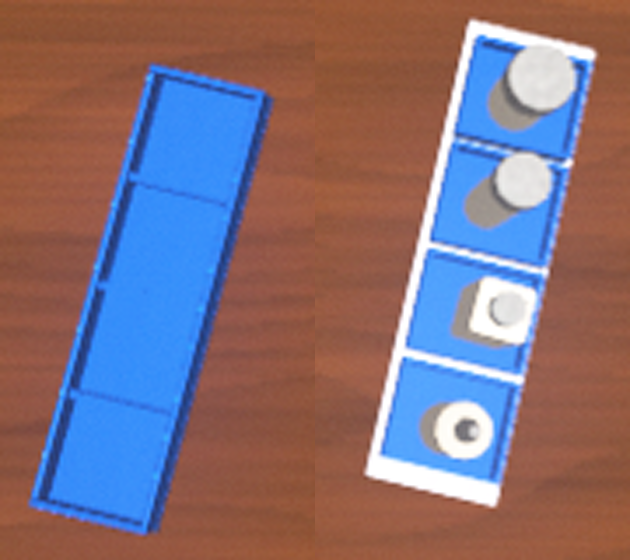

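The crop confirms the order. All four stand upright, off-centre in their cups, and the rack's four compartments are clear. Before the first transit I'll check that the path is free of obstacles.

Run:
```python
from h import *
from cell import imaging
a=np.array([.147,-.608]);b=np.array([.467,-.138]);L=np.linalg.norm(b-a);u=(b-a)/L
for n in("top","side"):
    W=world(np.load(n+"_d.npy"),imaging.camera_params(n)).reshape(-1,3);W=W[W[:,2]>.05]
    t=(W[:,:2]-a)@u;s=abs((W[:,:2]-a)@[-u[1],u[0]])
    for lo in np.arange(-.1,L,.05):
        q=W[(t>lo)&(t<lo+.05)&(s<.2)]
        if len(q):print(n,lo.round(2),len(q),q[:,2].max().round(3),q[q[:,2].argmax()].round(2))
```

```text
top 0.1 2 0.055 [ 0.24 -0.49  0.05]
top 0.15 364 0.134 [ 0.25 -0.43  0.13]
top 0.2 622 0.198 [ 0.25 -0.39  0.2 ]
top 0.55 526 0.093 [ 0.47 -0.14  0.09]
side -0.1 1 0.332 [ 0.18 -0.69  0.33]
side -0.05 296 0.336 [ 0.18 -0.65  0.34]
side 0.0 81 0.383 [ 0.18 -0.61  0.38]
side 0.05 227 0.334 [ 0.16 -0.52  0.33]
side 0.1 265 0.2 [ 0.34 -0.6   0.2 ]
side 0.15 329 0.202 [ 0.3  -0.51  0.2 ]
side 0.2 419 0.2 [ 0.24 -0.37  0.2 ]
side 0.25 226 0.2 [ 0.24 -0.36  0.2 ]
side 0.55 383 0.093 [ 0.47 -0.14  0.09]
```

apply_moves([
  [100,0,0,0.7,-0.31],
  [100,0,0,0.7,-0.31],
  [100,0.3,0.4,0,-0.3],
  [100,0.4,0.6,0,0],
  [100,0.4,0.6,0,0],
  [100,0.4,0.6,0,0],
  [100,0.4,0.6,0,0],
  [100,0.4,0.6,0,0],
  [100,0.4,0.6,0,0],
  [100,0.4,0.6,0,0],
  [100,0.4,0.6,0,0],
  [100,0.4,0.6,0,0],
], newtons=15)

```text
clock: 1.6
position: [0.381, -0.2582, 0.3106]
ee_rot: [-3.122, 0.35, 0.001]
force: [0.3, -0.9, 0.2]
width: 1.0
gripper_force: 0.0
```

apply_moves([
  [100,0.5,0.7,0,0],
  [100,0.5,0.7,0,0],
  [100,0.43,0.6,0,0],
  [100,0,0,-0.7,0],
  [100,0,0,-0.7,0],
  [100,0,0,-0.7,0],
  [100,0,0,-0.5,0],
  [100,0,0,0,0],
  [100,0,0,0,0],
])

```text
clock: 2.72
position: [0.467, -0.1397, 0.1557]
ee_rot: [3.122, -0.35, 0.002]
force: [0.3, 0.1, 0.3]
width: 1.0
gripper_force: 0.0
```

```bash
cat >> h.py <<'E'
def wrist():
    from cell import observe,imaging
    s=observe();p,d=imaging.get_image("wrist");c=imaging.camera_params("wrist")
    T=np.eye(4);T[:3,:3]=R.from_rotvec(s["ee_rot"]).as_matrix();T[:3,3]=s["position"]
    return s,p,world(d,c,T@c["tool_from_camera"])
E
python3 - <<'E'
from h import *
s,p,W=wrist();cv2.imwrite("pics/w1.png",p[:,:,::-1]);print(s["position"])
z=W[...,2]
for n,x,y in(("drop",.467,-.138),("sq",.5247,-.1576),("tube",.5827,-.160),("jar",.638,-.176)):
    m=(abs(W[...,0]-x)<.025)&(abs(W[...,1]-y)<.025)&(z>.03)&(z<.11);q=W[m]
    if len(q):
        t=q[q[:,2]>q[:,2].max()-.006];print(n,len(q),q.min(0).round(4),q.max(0).round(4),t.mean(0).round(4),(t.min(0)+t.max(0))/2)
E
```

```text
[ 0.46699802 -0.13966068  0.15573553]
drop 987 [ 0.4529 -0.1537  0.03  ] [ 0.4798 -0.1261  0.0952] [ 0.4669 -0.1402  0.0928] [ 0.46642112 -0.14001604  0.0924448 ]
sq 1227 [ 0.5074 -0.1749  0.0371] [ 0.5399 -0.1425  0.086 ] [ 0.5239 -0.1587  0.0838] [ 0.52376529 -0.15861981  0.08405099]
tube 1725 [ 0.5692 -0.1749  0.0303] [ 0.5958 -0.1486  0.104 ] [ 0.5823 -0.1618  0.1016] [ 0.58256775 -0.16177761  0.10100186]
jar 233 [ 0.6214 -0.1873  0.03  ] [ 0.6329 -0.1638  0.0585] [ 0.6217 -0.1745  0.0581] [ 0.621744   -0.17456619  0.05807622]
```

View pics/w1.png

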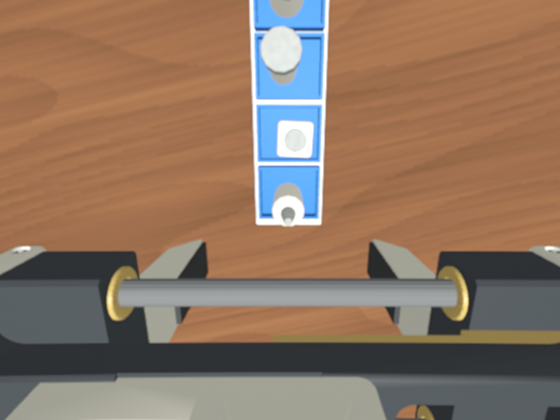

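The wrist view shows the dropper at (288,208), centred between the fingers, and the wrist positions match the fixed cameras. Descending and gripping.

apply_moves([
  [100,0,0,-0.4,0],
  [100,0,0,-0.5,0],
  [100,0,0,-0.5,0],
  [100,0,0,-0.4,0],
  [100,0,0,-0.23,0],
  [100,0,0,0,0],
  [40,0,0,0,0],
  [40,0,0,0,0],
  [40,0,0,0,0],
  [20,0,0,0,0],
  [20,0,0,0,0],
  [20,0,0,0,0],
])

```text
clock: 4.28
position: [0.4664, -0.1396, 0.0329]
ee_rot: [3.122, -0.35, -0.0]
force: [0.3, 0.5, -0.4]
width: 0.399
gripper_force: 0.0
```

apply_moves([
  [10,0,0,0,0],
  [10,0,0,0,0],
  [10,0,0,0,0],
  [10,0,0,0,0],
])

```text
clock: 4.78
position: [0.4664, -0.1395, 0.0329]
ee_rot: [3.122, -0.35, -0.0]
force: [0.5, 0.5, 0.0]
width: 0.299
gripper_force: 15.0
```

apply_moves([
  [10,0,0,0.2,0],
  [10,0,0,0.4,0],
  [10,0,0,0.7,0],
  [10,0,0,0.7,0],
  [10,0,0,0.5,0],
  [10,0.1,0.3,0,0],
  [10,0.2,0.5,0,0],
  [10,0.3,0.7,0,0],
  [10,0.3,0.7,0,0],
  [10,0.3,0.7,0,0],
  [10,0.3,0.7,0,0],
  [10,0.3,0.7,0,0],
])

```text
clock: 6.28
position: [0.5748, 0.1197, 0.1839]
ee_rot: [-3.122, 0.35, -0.001]
force: [-0.2, -1.0, -0.7]
width: 0.302
gripper_force: 15.0
```

apply_moves([
  [10,0.3,0.7,0,0],
  [10,0.3,0.6,0,0],
  [10,0.1,0.25,0,0],
  [10,0,0,0,0],
  [10,0,0,0,0],
])

```text
clock: 6.9
position: [0.6162, 0.2094, 0.1831]
ee_rot: [3.12, -0.352, -0.0]
force: [-0.3, 0.1, -0.1]
width: 0.302
gripper_force: 15.0
```

apply_moves([
  [10,0,0.03,-0.4,0],
  [10,0,0,-0.7,0],
  [10,0,0,-0.7,0],
  [10,0,0,-0.5,0],
  [10,0,0,-0.2,0],
  [10,0,0,-0.07,0],
  [10,0,0,0,0],
  [10,0,0,0,0],
])

```text
clock: 7.9
position: [0.6171, 0.2135, 0.03]
ee_rot: [-3.121, 0.35, -0.003]
force: [0.3, -0.9, -0.2]
width: 0.301
gripper_force: 15.0
```

apply_moves([
  [10,0,0,-0.02,0],
  [10,0,0,0,0],
])

```text
clock: 8.15
position: [0.6167, 0.2134, 0.028]
ee_rot: [-3.122, 0.35, -0.001]
force: [0.2, -0.5, 1.5]
width: 0.299
gripper_force: 15.0
```

apply_moves([
  [40,0,0,0,0],
  [60,0,0,0,0],
  [100,0,0,0,0],
  [100,0,0,0,0],
  [100,0,0,0.3,0],
  [100,0,0,0.6,0],
  [100,0,0,0.8,0],
  [100,0,0,0.8,0],
  [100,-0.15,-0.5,0.3,0],
  [100,-0.2,-0.8,0,0],
  [100,-0.2,-0.8,0,0],
  [100,-0.2,-0.8,0,0],
])

```text
clock: 9.65
position: [0.5711, 0.0379, 0.1971]
ee_rot: [-3.122, 0.35, -0.003]
force: [0.2, -0.5, 1.0]
width: 1.003
gripper_force: 0.0
```

apply_moves([
  [100,-0.2,-0.8,0,0],
  [100,-0.2,-0.8,0,0],
  [100,-0.2,-0.8,0,-0.05],
  [100,-0.2,-0.8,0,0],
  [100,0,-0.1,-0.5,0],
  [100,0,0,0,0],
  [100,0,0,0,0],
])

```text
clock: 10.52
position: [0.5241, -0.1577, 0.1669]
ee_rot: [-3.117, 0.387, -0.002]
force: [-0.4, -0.2, -0.1]
width: 1.003
gripper_force: 0.0
```

Run:
```python
from h import *
s,p,W=wrist();print(s["position"],s["ee_rot"])
z=W[...,2]
for n,x,y in(("sq",.524,-.158),("tube",.5825,-.161),("jar",.638,-.1765)):
    m=(abs(W[...,0]-x)<.025)&(abs(W[...,1]-y)<.025)&(z>.03)&(z<.11);q=W[m]
    if len(q):
        t=q[q[:,2]>q[:,2].max()-.006];print(n,len(q),q[:,2].max(),(t.min(0)+t.max(0))/2)
    if n=="sq":
        t=q[(q[:,2]>.064)&(q[:,2]<.074)];print(cv2.minAreaRect((t[:,:2]*1000).astype(np.float32)))
from cell import imaging
p,d=imaging.get_image("top");cv2.imwrite("pics/t2.png",p[:,:,::-1])
W=world(d,imaging.camera_params("top"));q=W[(W[...,0]>.58)&(W[...,0]<.66)&(abs(W[...,1]-.21)<.04)&(W[...,2]>.03)&(W[...,2]<.1)]
print("drop",len(q),q[:,2].max(),q.min(0),q.max(0))
```

```text
[ 0.52411422 -0.15769102  0.16689069] [-3.11728024e+00  3.86576110e-01 -1.93322016e-03]
sq 1169 0.08573858862381722 [ 0.52396073 -0.15875579  0.08285758]
((523.816162109375, -158.67242431640625), (28.063770294189453, 28.251869201660156), 74.68025207519531)
tube 1056 0.1039023211241279 [ 0.5824724  -0.16172073  0.10090897]
jar 1673 0.07693304323554709 [ 0.63807727 -0.17766952  0.07395129]
drop 289 0.0877815193041459 [0.60343275 0.19728172 0.03030224] [0.63104728 0.22529728 0.08778152]
```

The dropper stands upright in the far compartment: its top is at 0.088 m, as expected. Now the square bottle.

apply_moves([
  [100,0,-0.01,-0.4,-0.04],
  [100,0,0,-0.6,0],
  [100,0,0,-0.6,0],
  [100,0,0,-0.4,0],
  [100,0,0,-0.15,0],
  [100,0,0,0,0],
  [40,0,0,0,0],
  [40,0,0,0,0],
  [40,0,0,0,0],
  [10,0,0,0,0],
  [10,0,0,0,0],
  [10,0,0,0,0],
])

```text
clock: 12.12
position: [0.5234, -0.1594, 0.0365]
ee_rot: [3.113, -0.42, -0.0]
force: [0.0, -0.1, -0.4]
width: 0.394
gripper_force: 0.0
```

apply_moves([
  [10,0,0,0,0],
  [10,0,0,0,0],
  [10,0,0,0,0],
])

```text
clock: 12.5
position: [0.5233, -0.1594, 0.0365]
ee_rot: [3.113, -0.42, -0.0]
force: [0.9, 0.4, -1.2]
width: 0.306
gripper_force: 15.0
```

apply_moves([
  [10,0,0,0.2,0],
  [10,0,0,0.4,0],
  [10,0,0,0.7,0],
  [10,0,0,0.7,0],
  [10,0,0,0.5,0],
  [10,0,0.3,0,0.09],
  [10,0.05,0.5,0,0],
  [10,0.07,0.7,0,0],
  [10,0.07,0.7,0,0],
  [10,0.07,0.7,0,0],
  [10,0.07,0.7,0,0],
  [10,0.07,0.7,0,0],
])

```text
clock: 14.0
position: [0.5464, 0.1007, 0.186]
ee_rot: [3.122, -0.347, -0.002]
force: [0.3, 0.1, -0.2]
width: 0.31
gripper_force: 15.0
```

apply_moves([
  [10,0.07,0.7,0,0],
  [10,0.07,0.7,0,0],
  [10,0.07,0.5,0,0],
  [10,0,0.2,0,0],
  [10,0,0,0,0],
  [10,0,0,0,0],
])

```text
clock: 14.75
position: [0.56, 0.2228, 0.1863]
ee_rot: [3.12, -0.352, -0.0]
force: [1.4, -0.5, -0.5]
width: 0.304
gripper_force: 15.0
```

apply_moves([
  [10,0,0.02,-0.4,0],
  [10,0,0,-0.7,0],
  [10,0,0,-0.7,0],
  [10,0,0,-0.5,0],
  [10,0,0,-0.2,0],
  [10,0,0,-0.05,0],
  [10,0,0,0,0],
  [10,0,0,0,0],
])

```text
clock: 15.75
position: [0.5608, 0.2261, 0.0348]
ee_rot: [-3.121, 0.35, -0.003]
force: [-1.0, 0.5, -1.3]
width: 0.301
gripper_force: 15.0
```

apply_moves([
  [10,0,0,-0.02,0],
  [10,0,0,0,0],
])

```text
clock: 16.0
position: [0.5601, 0.2259, 0.0326]
ee_rot: [-3.122, 0.35, -0.001]
force: [0.1, 0.6, -0.6]
width: 0.302
gripper_force: 15.0
```

apply_moves([
  [10,0,0,-0.02,0],
  [10,0,0,0,0],
])

```text
clock: 16.25
position: [0.5601, 0.2259, 0.0315]
ee_rot: [-3.122, 0.35, -0.001]
force: [-0.2, -0.7, 4.6]
width: 0.309
gripper_force: 15.0
```

apply_moves([
  [40,0,0,0,0],
  [60,0,0,0,0],
  [100,0,0,0,0],
  [100,0,0,0,0],
  [100,0,0,0.3,0],
  [100,0,0,0.6,0],
  [100,0,0,0.8,0],
  [100,0,0,0.8,0],
  [100,0.1,-0.5,0.3,0],
  [100,0.15,-0.8,0,0],
  [100,0.15,-0.8,0,0],
  [100,0.15,-0.8,0,0],
])

```text
clock: 17.75
position: [0.5932, 0.0505, 0.2007]
ee_rot: [-3.122, 0.349, -0.002]
force: [1.3, 0.2, -0.0]
width: 0.997
gripper_force: 0.0
```

apply_moves([
  [100,0.15,-0.8,0,0],
  [100,0.15,-0.8,0,0],
  [100,0.15,-0.8,0,0],
  [100,0.15,-0.8,0,0],
  [100,0.15,-0.6,0,0],
  [100,0,0,-0.5,0],
  [100,0,0,0,0],
  [100,0,0,0,0],
])

```text
clock: 18.75
position: [0.6385, -0.1753, 0.1707]
ee_rot: [-3.122, 0.348, -0.002]
force: [-0.1, 0.7, 0.8]
width: 0.996
gripper_force: 0.0
```

Run:
```python
from h import *
s,p,W=wrist();print(s["position"],s["ee_rot"])
z=W[...,2]
for n,x,y in(("tube",.5825,-.161),("jar",.638,-.1765)):
    m=(abs(W[...,0]-x)<.025)&(abs(W[...,1]-y)<.025)&(z>.03)&(z<.11);q=W[m]
    if len(q):
        t=q[q[:,2]>q[:,2].max()-.006];print(n,len(q),q[:,2].max(),(t.min(0)+t.max(0))/2)
from cell import imaging
p,d=imaging.get_image("top");cv2.imwrite("pics/t3.png",p[:,:,::-1])
```

```text
[ 0.63846548 -0.17525257  0.17068903] [-3.12182621e+00  3.47979333e-01 -1.85980527e-03]
tube 932 0.10369888380869555 [ 0.58977772 -0.16274412  0.10070085]
jar 1260 0.07588488057531778 [ 0.63824168 -0.17749373  0.0729013 ]
```

View pics/t3.png

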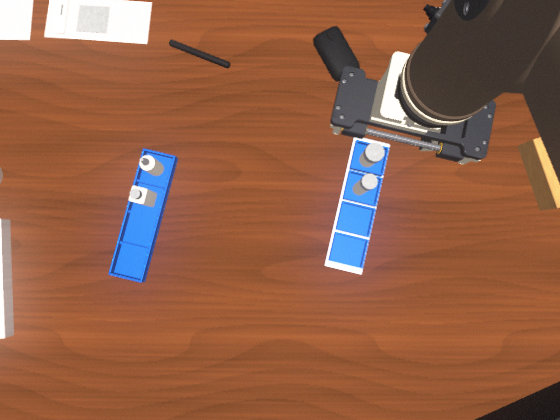

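The top view shows the dropper (148,162) and the square bottle (138,195) upright in the two far compartments. The gripper is above the jar (374,152).

apply_moves([
  [100,0,-0.03,-0.4,0],
  [100,0,0,-0.6,0],
  [100,0,0,-0.6,0],
  [100,0,0,-0.4,0],
  [100,0,0,-0.1,0],
  [100,0,0,0,0],
  [50,0,0,0,0],
  [50,0,0,0,0],
  [50,0,0,0,0],
  [10,0,0,0,0],
  [10,0,0,0,0],
  [10,0,0,0,0],
])

```text
clock: 20.35
position: [0.638, -0.178, 0.0431]
ee_rot: [3.122, -0.35, -0.0]
force: [0.6, 0.2, 0.0]
width: 0.394
gripper_force: 0.0
```

apply_moves([
  [10,0,0,0,0],
  [10,0,0,0,0],
  [10,0,0,0,0],
])

```text
clock: 20.72
position: [0.638, -0.178, 0.0431]
ee_rot: [3.122, -0.35, -0.0]
force: [0.1, 0.1, 0.5]
width: 0.361
gripper_force: 15.0
```

apply_moves([
  [10,0,0,0.2,0],
  [10,0,0,0.4,0],
  [10,0,0,0.7,0],
  [10,0,0,0.7,0],
  [10,0,0,0.5,0],
  [10,-0.1,0.3,0,0],
  [10,-0.2,0.5,0,0],
  [10,-0.3,0.7,0,0],
  [10,-0.3,0.7,0,0],
  [10,-0.3,0.7,0,0],
  [10,-0.3,0.7,0,0],
  [10,-0.3,0.7,0,0],
])

```text
clock: 22.22
position: [0.5281, 0.0819, 0.1927]
ee_rot: [3.122, -0.349, -0.002]
force: [0.7, 0.0, -0.8]
width: 0.362
gripper_force: 15.0
```

apply_moves([
  [10,-0.3,0.7,0,0],
  [10,-0.3,0.7,0,0],
  [10,-0.4,0.7,0,0],
  [10,-0.4,0.5,0,0],
  [10,-0.1,0.25,0,0],
  [10,0,0,0,0],
  [10,0,0,0,0],
])

```text
clock: 23.1
position: [0.4407, 0.2496, 0.1928]
ee_rot: [3.121, -0.353, -0.0]
force: [-0.2, -0.0, -1.1]
width: 0.36
gripper_force: 15.0
```

apply_moves([
  [10,0.1,0.01,-0.4,0],
  [10,0,0,-0.7,0],
  [10,0,0,-0.7,0],
  [10,0,0,-0.5,0],
  [10,0,0,-0.2,0],
  [10,0,0,-0.05,0],
  [10,0,0,0,0],
  [10,0,0,0,0],
])

```text
clock: 24.1
position: [0.4467, 0.252, 0.0412]
ee_rot: [-3.121, 0.35, -0.002]
force: [0.6, 0.5, -0.4]
width: 0.362
gripper_force: 15.0
```

apply_moves([
  [10,0,0,-0.02,0],
  [10,0,0,0,0],
  [10,0,0,0,0],
])

```text
clock: 24.48
position: [0.446, 0.2516, 0.0391]
ee_rot: [-3.122, 0.35, -0.0]
force: [0.0, -0.3, -0.8]
width: 0.362
gripper_force: 15.0
```

apply_moves([
  [10,0,0,-0.02,0],
  [10,0,0,0,0],
  [10,0,0,0,0],
])

```text
clock: 24.85
position: [0.4462, 0.2518, 0.0379]
ee_rot: [-3.122, 0.35, -0.001]
force: [1.2, -0.1, 3.7]
width: 0.363
gripper_force: 15.0
```

apply_moves([
  [50,0,0,0,0],
  [60,0,0,0,0],
  [100,0,0,0,0],
  [100,0,0,0,0],
  [100,0,0,0.3,0],
  [100,0,0,0.6,0],
  [100,0,0,0.8,0],
  [100,0,0,0.8,0],
  [100,0.2,-0.5,0.3,0],
  [100,0.25,-0.8,0,0],
  [100,0.25,-0.8,0,0],
  [100,0.25,-0.8,0,0],
])

```text
clock: 26.35
position: [0.5032, 0.0761, 0.2059]
ee_rot: [3.122, -0.35, 0.001]
force: [0.8, 0.2, 0.0]
width: 0.998
gripper_force: 0.0
```

apply_moves([
  [100,0.25,-0.8,0,0],
  [100,0.25,-0.8,0,0],
  [100,0.25,-0.8,0,0],
  [100,0.25,-0.8,0,0],
  [100,0.32,-0.8,0,0],
  [100,0,0,-0.4,0],
  [100,0,0,0,0],
  [100,0,0,0,0],
])

```text
clock: 27.35
position: [0.5823, -0.1614, 0.1823]
ee_rot: [-3.122, 0.348, -0.0]
force: [-0.3, -0.3, -0.1]
width: 1.002
gripper_force: 0.0
```

Run:
```python
from h import *
s,p,W=wrist();print(s["position"],s["ee_rot"])
z=W[...,2]
for n,x,y in(("tube",.5825,-.161),):
    m=(abs(W[...,0]-x)<.025)&(abs(W[...,1]-y)<.025)&(z>.03)&(z<.11);q=W[m]
    if len(q):
        t=q[q[:,2]>q[:,2].max()-.006];print(n,len(q),q[:,2].max(),(t.min(0)+t.max(0))/2)
```

```text
[ 0.58231674 -0.16139856  0.18231575] [-3.12187572e+00  3.47796343e-01 -2.36458494e-04]
tube 1094 0.10385766172170971 [ 0.58252308 -0.16181143  0.10087499]
```

apply_moves([
  [100,0,0,-0.4,0],
  [100,0,0,-0.6,0],
  [100,0,0,-0.6,0],
  [100,0,0,-0.5,0],
  [100,0,0,-0.15,0],
  [100,0,0,0,0],
  [40,0,0,0,0],
  [40,0,0,0,0],
  [40,0,0,0,0],
  [10,0,0,0,0],
  [10,0,0,0,0],
  [10,0,0,0,0],
])

```text
clock: 28.9
position: [0.5821, -0.1624, 0.0467]
ee_rot: [3.122, -0.35, -0.0]
force: [0.4, 0.6, -0.3]
width: 0.399
gripper_force: 0.0
```

apply_moves([
  [10,0,0,0,0],
  [10,0,0,0,0],
  [10,0,0,0,0],
])

```text
clock: 29.28
position: [0.5822, -0.1624, 0.0467]
ee_rot: [3.122, -0.35, -0.0]
force: [-1.1, -0.8, -0.5]
width: 0.287
gripper_force: 15.0
```

The width reads 26 mm, so the pads are only catching the lower edge of the cap. I'll open, rise 24 mm and grip the whole cap squarely.

apply_moves([
  [40,0,0,0,0],
  [40,0,0,0,0],
  [40,0,0,0.2,0],
  [40,0,0,0.2,0],
  [40,0,0,0,0],
  [40,0,0,0,0],
  [10,0,0,0,0],
  [10,0,0,0,0],
  [10,0,0,0,0],
  [10,0,0,0,0],
  [10,0,0,0,0],
])

```text
clock: 30.65
position: [0.5821, -0.1624, 0.0706]
ee_rot: [3.122, -0.35, -0.0]
force: [0.8, 0.8, -1.3]
width: 0.285
gripper_force: 15.0
```

apply_moves([
  [10,0,0,0.2,0],
  [10,0,0,0.4,0],
  [10,0,0,0.6,0],
  [10,0,0,0.6,0],
  [10,0,0,0.5,0],
  [10,0,0,0.1,0],
  [10,-0.05,0.2,0,0],
  [10,-0.07,0.4,0,0],
  [10,-0.1,0.5,0,0],
  [10,-0.1,0.5,0,0],
  [10,-0.1,0.5,0,0],
  [10,-0.1,0.5,0,0],
])

```text
clock: 32.15
position: [0.5494, -0.0045, 0.2132]
ee_rot: [3.122, -0.349, -0.004]
force: [0.9, 0.1, -0.5]
width: 0.285
gripper_force: 15.0
```

apply_moves([
  [10,-0.1,0.5,0,0],
  [10,-0.1,0.5,0,0],
  [10,-0.1,0.5,0,0],
  [10,-0.1,0.5,0,0],
  [10,-0.1,0.5,0,0],
  [10,-0.1,0.5,0,0],
  [10,-0.1,0.5,0,0],
  [10,-0.1,0.4,0,0],
  [10,0,0.2,0,0],
  [10,0,0,0,0],
  [10,0,0,0,0],
])

```text
clock: 33.52
position: [0.5032, 0.2384, 0.2143]
ee_rot: [3.121, -0.352, -0.001]
force: [-0.1, -0.6, -1.1]
width: 0.286
gripper_force: 15.0
```

Run:
```python
from h import *
from cell import imaging,observe
print(observe()["position"],observe()["width"])
p,d=imaging.get_image("side");cv2.imwrite("pics/s4.png",cv2.resize(p[120:380,120:380],None,fx=2,fy=2)[:,:,::-1])
```

```text
[0.50321013 0.23836034 0.21432601] 0.2859452101462921
```

View pics/s4.png

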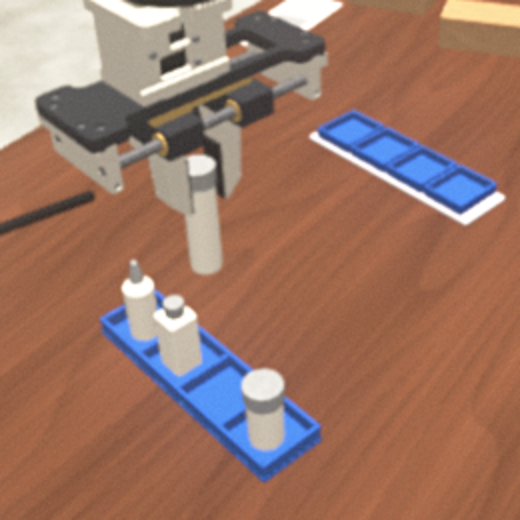

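The side view shows the tube hanging upright in the grip (205,215). The dropper, square and jar stand in their compartments, and the third compartment from the far end is free. Lowering.

apply_moves([
  [10,0,-0.03,-0.4,0],
  [10,0,0,-0.6,0],
  [10,0,0,-0.6,0],
  [10,0,0,-0.5,0],
  [10,0,0,-0.25,0],
  [10,0,0,-0.1,0],
  [10,0,0,0,0],
  [10,0,0,0,0],
])

```text
clock: 34.58
position: [0.5037, 0.2382, 0.0688]
ee_rot: [-3.121, 0.35, -0.002]
force: [-0.7, 1.0, -0.6]
width: 0.289
gripper_force: 15.0
```

apply_moves([
  [10,0,0,-0.02,0],
  [10,0,0,0,0],
  [10,0,0,0,0],
])

```text
clock: 34.95
position: [0.5031, 0.2379, 0.0667]
ee_rot: [-3.122, 0.35, -0.0]
force: [-0.2, 0.3, -1.7]
width: 0.285
gripper_force: 15.0
```

apply_moves([
  [10,0,0,-0.02,0],
  [10,0,0,0,0],
  [10,0,0,0,0],
])

```text
clock: 35.33
position: [0.5031, 0.2379, 0.0654]
ee_rot: [-3.122, 0.35, -0.0]
force: [1.1, -0.4, 0.6]
width: 0.285
gripper_force: 15.0
```

apply_moves([
  [10,0,0,-0.01,0],
  [10,0,0,0,0],
  [10,0,0,0,0],
])

```text
clock: 35.7
position: [0.5034, 0.238, 0.0652]
ee_rot: [-3.122, 0.35, -0.001]
force: [-0.8, -0.4, 4.8]
width: 0.287
gripper_force: 15.0
```

apply_moves([
  [35,0,0,0,0],
  [45,0,0,0,0],
  [100,0,0,0,0],
  [100,0,0,0,0],
  [100,0,0,0.3,0],
  [100,0,0,0.6,0],
  [100,0,0,0.8,0],
  [100,0,0,0.8,0],
  [100,0,-0.5,0,0],
  [100,0,-0.7,0,0],
  [100,0,-0.7,0,0],
  [100,0,0,0,0],
])

```text
clock: 37.2
position: [0.5032, 0.1198, 0.2146]
ee_rot: [3.119, -0.358, -0.0]
force: [-0.7, -0.6, 0.7]
width: 1.002
gripper_force: 0.0
```

Run:
```python
from h import *
from cell import imaging,observe
p,d=imaging.get_image("side");cv2.imwrite("pics/s5.png",cv2.resize(p[120:380,120:380],None,fx=2,fy=2)[:,:,::-1])
W=world(d,imaging.camera_params("side"))
for n,x,y in(("drop",.616,.211),("sq",.56,.224),("tube",.503,.237),("jar",.4465,.25)):
    q=W[(abs(W[...,0]-x)<.024)&(abs(W[...,1]-y)<.024)&(W[...,2]>.03)&(W[...,2]<.11)]
    print(n,(q[:,2].max()).round(4),q.mean(0).round(3))
```

```text
drop 0.0884 [0.612 0.218 0.055]
sq 0.0792 [0.556 0.231 0.056]
tube 0.0977 [0.5   0.242 0.072]
jar 0.0704 [0.443 0.256 0.058]
```

View pics/s5.png

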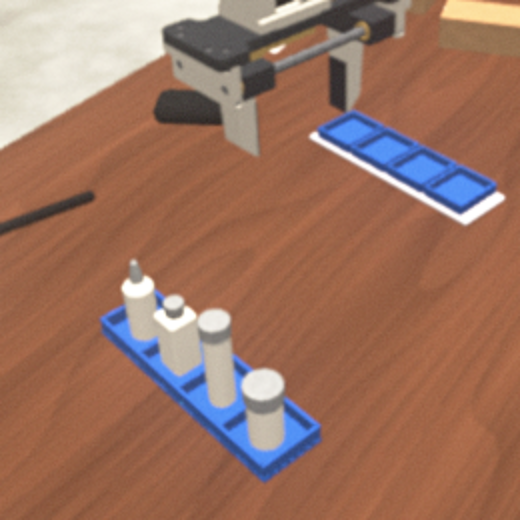

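The picture shows all four upright in their own compartments, in reverse order from far to near: dropper (138,310), square (178,340), tube (217,360) and jar (264,410). The tray is empty and the gripper is clear.

```bash
python3 -c "
from cell import arm
print(arm.sign_off())"
```

```text
the job is handed in; nothing more can be done
None
```

All four containers stand upright in the rack in reverse order (far to near: dropper, square, tube, jar), the gripper is open and clear, and the job was handed in at about 37 s.

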